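# Load a stick of tissue cassettes into a spring-fed feeder and close its rail

## Task

Load the blue stick of cassettes into the feeder: push it gently back against the spring follower, set it down flat behind the orange front lip and let go of it, then slide the clear rail fully shut over it. Never force the stick (a push of 25 N would damage it), and leave everything else where it is.

Things in the scene. Friction and masses are not known exactly. Their poses are not given: they have to be found in the camera images.
- feeder: Cassette feeder fixed to the table: grey base 290 x 86 x 26 mm, channel along its x. Origin at table level under the nominal centre of a loaded stick; z up; +x runs from front lip to follower (both orange). An aluminium cradle carries lip, walls and follower; each job it is set up to 12 mm either way along x. THIS SHIFT IS NOT MEASURED: find it by touching the follower.
- channel (a point): Nominal centre of the channel floor, 30 mm above the table, axes as the feeder's. Inner width 30.4 mm; side walls 9 mm above the floor, then flared outward to 14 mm above it and 23 mm from the middle. Channel 138 mm long. Behind feeder x = 80 mm stand the white housing's walls, 25 to 37 mm from the middle and up to 78 mm above the table.
- lip (a point): Nominal place of the front lip's rear top edge (feeder x = -48 mm); the real one is shifted along x with the cradle. The lip spans the channel, 6 mm thick, its top 8 mm above the floor. Lip to resting follower is 81 mm, so the 96 mm stick goes down behind the lip only with the follower pressed back between 15 and 21 mm. Once down and let go, the spring holds it against the lip.
- follower_face (a point): Nominal place of the face of the spring follower at rest (feeder x = +33 mm); the real one is shifted with the cradle. Upright face 27 mm wide, from 2 to 39 mm above the floor. It yields only towards feeder +x: 5 N to start it, 0.25 N more per mm (9 N with a stick loaded), slippery, lightly damped, hard stop after 21 mm. Push it with the stick held just above the lip.
- stick_blue: The blue stick: 16 upright tissue cassettes banded into one rigid bar, 96 mm long (its x), 28 mm wide (y), 40 mm tall (z), about 90 g. Origin at the centre of its underside. Stands on the mat in any of the three places; either way round will do. Pinch it across its width at mid-length by its upper 22 mm, so that the fingertips stay above the channel's walls.
- stick_white: A white stick of the same size on the mat; leave it alone.
- stick_yellow: A yellow stick of the same size on the mat; leave it alone.
- mat: Dark rubber stock mat fixed to the table, 150 x 210 x 8 mm, origin at the centre of its underside. The three sticks stand on it side by side along its y, 64 mm apart, their length along its x.
- rail (a joint): Clear flat rail (105 x 46 x 5 mm) sliding on top of the feeder: 0 = fully open (front edge at feeder x = 80 mm), 0.110 m = fully shut (front edge at x = -30 mm, over the stick), growing towards feeder -x. Starts 0 to 6 mm. 4 N of friction, stays where left, hard stop at the end. Underside 73 mm above the table, 3 mm over a seated stick; a stick not fully down blocks it.
- rail_fin (a point): Top centre of the black fin on the rail, by which it is slid: 30 mm long (feeder x), 12 mm wide (feeder y), 26 mm tall; this point is 104 mm above the table, the rail's top face 26 mm below it (the feeder's housing is no higher than that beside it). Can be pinched across its width from above.
- reagent: Amber bottle, 66 mm diameter, 160 mm tall, origin at the centre of its underside; bystander.
- jar: Clear jar with red cap, 70 mm diameter, 80 mm tall, origin at the centre of its underside; bystander.
- slide_box: Green slide box, 80 x 100 x 35 mm, origin at the centre of its underside; bystander.
- tape_roll: Roll of paper tape lying flat, 80 mm diameter, 22 mm tall, origin at the centre of its underside; bystander.
- beaker: Glass beaker, 70 mm diameter, 90 mm tall, origin at the centre of its underside; bystander.
Things that resemble listed ones, but are neither listed nor needed, are in the scene too. Several things have the shape of the stick_blue; the one meant has the colours described above.

How it is judged (in metres and radians):
On the way:
1. the blue stick sits flat in the channel behind the lip, let go of, with the rail still open (z of stick_blue in the frame of feeder between 0.026 and 0.0325 m and x of stick_blue in the frame of feeder between -0.016 and 0.016 m and y of stick_blue in the frame of feeder between -0.004 and 0.004 m and angle between the x axis of stick_blue and the x axis of feeder, either way round below 0.06 rad and angle between stick_blue's own z axis and vertical below 0.06 rad and contact force between the fingers and stick_blue below 0.1 N and value of joint rail below 0.03 m), for 0.2 s.
At the end, for the whole second after the job is handed in: The blue stick is at rest flat on the channel floor behind the lip (within 2.5 mm of the floor in height, 16 mm of the nominal place along the channel, 4 mm sideways, 0.06 rad), let go of, and the rail is shut to within 4 mm of its stop (z of stick_blue in the frame of feeder between 0.026 and 0.0325 m and x of stick_blue in the frame of feeder between -0.016 and 0.016 m and y of stick_blue in the frame of feeder between -0.004 and 0.004 m and angle between the x axis of stick_blue and the x axis of feeder, either way round below 0.06 rad and angle between stick_blue's own z axis and vertical below 0.06 rad and contact force between the fingers and stick_blue below 0.1 N and value of joint rail above 0.106 m and velocity of joint rail below 0.01 m/s and linear speed of stick_blue below 0.01 m/s); the robot touches nothing.
It fails at once if the blue stick and the feeder press on each other with more than 45 N, all contacts added up (the spring alone makes up 20 N of this once the stick is loaded) (contact force between stick_blue and feeder above 45 N).
It fails at once if another stick or a bystander is moved by more than 25 mm (distance of any of stick_white, stick_yellow, reagent, jar, slide_box, tape_roll, beaker from where it was at the start of the episode above 0.025 m).
It also fails if it takes over 56 s, if anything falls off the work surface, if the arm or the gripper's body presses on something with over 40 N, if the wrist force passes 120 N, or if a joint passes its speed limit or range.

## Robot

A 6-joint arm with a two-finger parallel gripper is mounted at the origin on the work surface. World frame = base frame: x ahead of the robot, y to its left, z up, the work surface at z = 0. Lengths are in m, angles in degrees, forces in N, time in s.
With the tool pointing down it reaches from about 0.4 to 0.825 m from the base axis. Payload 7 kg.
Tool frame: the origin (TCP) lies midway between the tips of the shut fingers; the grasp point (between the pads) lies 19 mm behind it (ctrl.hold_point_z is the distance from the TCP to the grasp point, in m); z points along the fingers, y is the line along which they close (so a half turn about z gives the same grasp; the last joint's range is limited). The gripper opens to 88 mm and grips with 3 to 60 N. Pads are 19 mm wide; open, the fingers measure 130 mm over their backs; the gripper's body (78 mm by 193 mm) begins 47 mm behind the grasp point.
Start: joints at [85.147, 20.546, 0.682, 0, -70.136, -16.507], TCP at [0.246, 0.629, 0.227] pointing down, gripper open.
Joint ranges: [-176.03, 176.03], [-82.01, 121.73], [-58.28, 71.71], [-173.87, 95.51], [-174.79, -0.11], [-173.66, 173.66]. Speed limits (degrees/s): [136.94, 136.94, 172.46, 180, 180, 180].

## Interface

Orientations are given as [roll, pitch, yaw] about the fixed x, y, z axes, in that order (R = Rz(yaw) Ry(pitch) Rx(roll)).
In Python, from plant import ctrl gives the robot as it stands.
- The arm moves only by the tool apply_moves, never from a script. Its argument "deltas" is a list of rows, each an object with "fingers": the finger opening in mm, from 0 to 87.6; "delta_pos": the shift along the tool's x, y, z in mm, a list of three; "angular": the turn, a rotation vector about the tool's x, y, z in degrees, a list of three. A call has 1 to 10 rows; each row is the pose to reach, as a shift and turn from the pose commanded when the call began, along the tool's axes at that moment; what a row does not reach only later rows make up. A row lasts 1/10 s, in which the tool goes at most 50 mm and 8.59 degrees, less where a joint would pass 70% of its speed; a pose out of reach is approached as far as the arm can. A call with a gripper value outside its range is refused whole. The fingers move at their own pace and stop on an object; the grip force is fixed at half the most. Time passes only in rows, so rows that repeat a pose let the fingers close. It gives the time, the measured TCP pose, the force, the opening and the grip force at its end, in the units of the state.
- ctrl.get_obs(): the state, without advancing time (a new reading comes with each control period).
- ctrl.snapshot(name): name is "scene" or "side" or "wrist"; returns the picture (384x512x3 uint8, red, green, blue); there is no depth.
- ctrl.camera_params(name): a dict with "fx", "fy", "cx", "cy" (pixels), "dist_coeffs" ([k1, k2, p1, p2, k3] as OpenCV has them; the pictures are not rectified), "cam_to_world" (4x4, takes a point from camera to world coordinates); the wrist camera has in their place "mount" (4x4, takes a point from camera to tool coordinates, whose origin is the TCP and whose axes are the flange's). Camera axes: x right, y up, looking along -z (the intrinsics and any distortion apply to the point x, -y, -z); pixel columns grow to the right and rows downward; lengths in m; the calibration is good to about 2 mm. A picture is of the moment at which its call begins: read the wrist's pose just before it. camera_params takes no time and is no camera call.
- ctrl.close_job(): hands the job in; it is judged then, once.
The state is a dict: "clock": time; "joint_pos": joint angles; "qvel": joint speeds; "tau": joint torques, N m; "tool_pos": TCP position; "orientation": TCP orientation; "force": force on the tool from outside, world axes, zero at the start; "moment": the same for the moment, N m; "opening": finger opening in m; "gripper_force": force on a finger pad.
Only numpy, scipy, OpenCV 4.12 (cv2) and the standard library are available. Lean on these libraries where they do the work, as an engineer would, in place of code of your own. Each camera call takes 0.05 s, during which the arm holds its last target. There are 200 camera calls.

## Working session

There is one attempt and no reset: what is moved stays moved. The work goes in short steps, Python scripts to look and compute and a tool call to move; the robot and the scene stay as the last step left them, time stands still between calls to the robot, and variables do not carry over. Pictures are saved under pics/ and viewed, at most 11 in all, crops included, and the job is handed in when it is done.

Besides the shell and the picture viewer there is one more tool, called by a JSON object that holds its "name" and its "arguments". apply_moves: Moves the arm, as the interface text tells. Its arguments: {"type":"object","properties":{"deltas":{"type":"array"}},"required":["deltas"]}

```bash
mkdir -p pics; ls; cat > h.py <<'E'
import numpy as np, cv2
from scipy.spatial.transform import Rotation as R
from plant import ctrl
def T_tool(o):
    T=np.eye(4);T[:3,:3]=R.from_euler('xyz',o['orientation'],degrees=True).as_matrix();T[:3,3]=o['tool_pos'];return T
def cam(n):
    p=ctrl.camera_params(n)
    T=np.array(p['cam_to_world']) if 'cam_to_world' in p else T_tool(ctrl.get_obs())@np.array(p['mount'])
    K=np.array([[p['fx'],0,p['cx']],[0,p['fy'],p['cy']],[0,0,1.]])
    return K,np.array(p['dist_coeffs'],float),T
def ray(c,uv):
    K,d,T=c
    q=cv2.undistortPoints(np.array(uv,float).reshape(-1,1,2),K,d).reshape(-1,2)
    v=np.c_[q[:,0],-q[:,1],-np.ones(len(q))]@T[:3,:3].T
    return T[:3,3],v/np.linalg.norm(v,axis=1)[:,None]
def onz(c,uv,z):
    o,v=ray(c,uv);return o+v*((z-o[2])/v[:,2])[:,None]
def proj(c,P):
    K,d,T=c
    q=(np.array(P,float).reshape(-1,3)-T[:3,3])@T[:3,:3]
    return cv2.projectPoints(q*[1,-1,-1],np.zeros(3),np.zeros(3),K,d)[0].reshape(-1,2)
def tri(c1,a,c2,b):
    o1,v1=ray(c1,a);o2,v2=ray(c2,b);out=[]
    for x,y in zip(v1,v2):
        s=np.linalg.lstsq(np.c_[x,-y],o2-o1,rcond=None)[0]
        p,q=o1+s[0]*x,o2+s[1]*y;out.append(np.r_[(p+q)/2,np.linalg.norm(p-q)])
    return np.array(out)
E
python3 - <<'E'
from h import *
for k,v in ctrl.get_obs().items(): print(k,np.round(v,3))
ims=[]
for n in('scene','side','wrist'):
    c=cam(n);im=ctrl.snapshot(n)[:,:,::-1];cv2.imwrite(f'pics/{n}0.png',im);np.savez(f'{n}0.npz',K=c[0],d=c[1],T=c[2])
    print(n,np.round(c[0][0],1),np.round(c[1],3),np.round(c[2],3).tolist());ims.append(im)
print(np.round(ctrl.camera_params('wrist')['mount'],3).tolist())
cv2.imwrite('pics/all0.png',cv2.resize(np.vstack([np.hstack(ims[:2]),np.hstack([ims[2],ims[2]*0])]),(800,600),interpolation=cv2.INTER_AREA))
E
```

```text
pics
clock 0.0
joint_pos [ 8.5147e+01  2.0592e+01  6.3400e-01 -2.1000e-02 -7.0135e+01 -1.6507e+01]
qvel [-0.076 -0.016 -0.091  0.019  0.11   0.002]
tau [-2.0000e-03 -5.8273e+01  2.9306e+01  6.9970e+00  7.0000e-03 -0.0000e+00]
tool_pos [0.246 0.628 0.226]
orientation [ 1.79905e+02 -8.00000e-03 -2.13670e+01]
force [0.135 1.028 0.904]
moment [-0.045 -0.003 -0.003]
gripper_force 0.0
opening 0.088
scene [461.9   0.  257.4] [-0.129  0.     0.     0.     0.   ] [[0.846, -0.314, 0.431, 1.157], [0.533, 0.521, -0.667, -1.065], [-0.015, 0.794, 0.608, 0.996], [0.0, 0.0, 0.0, 1.0]]
side [411.5   0.  246.6] [-0.068  0.     0.     0.     0.   ] [[0.712, 0.38, -0.59, -0.194], [-0.701, 0.36, -0.615, -0.804], [-0.022, 0.852, 0.523, 0.759], [0.0, 0.0, 0.0, 1.0]]
wrist [315.5   0.  252.1] [-0.069  0.     0.     0.     0.   ] [[-0.365, 0.903, 0.226, 0.307], [-0.931, -0.354, -0.087, 0.605], [0.002, -0.242, 0.97, 0.383], [0.0, 0.0, 0.0, 1.0]]
[[-0.001, 0.97, 0.242, 0.065], [1.0, 0.001, 0.0, -0.001], [-0.0, 0.242, -0.97, -0.157], [0.0, 0.0, 0.0, 1.0]]
```

View pics/all0.png

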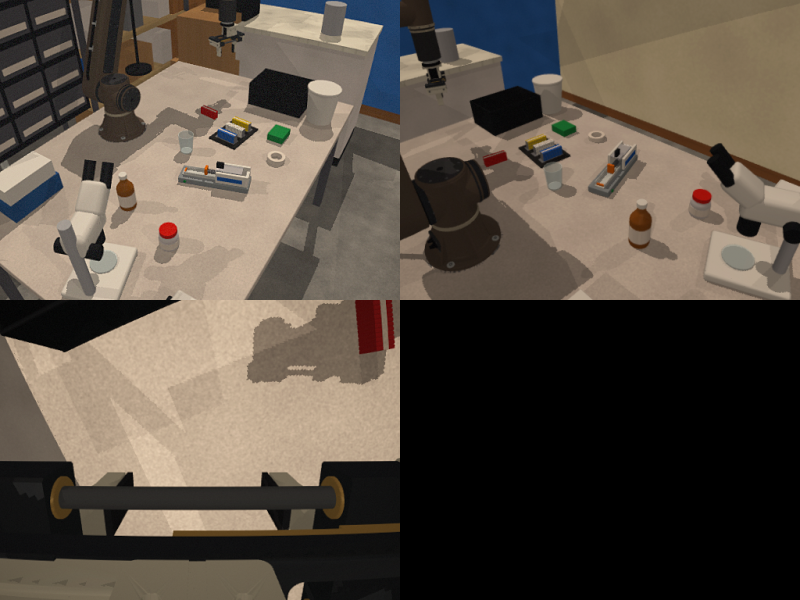

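The scene view (half-scale tiles) shows the mat with three sticks near (235,132), the feeder at (215,178) and a separate red stick-like thing at (208,112). In the side view the mat is at (545,150) and the feeder at (613,168). I'll enlarge both regions next.

```bash
python3 - <<'E'
from h import *
a=cv2.imread('pics/scene0.png')[135:260,210:343];b=cv2.imread('pics/side0.png')[145:260,140:320]
a=cv2.resize(a,None,fx=4,fy=4,interpolation=cv2.INTER_CUBIC)[:, :]
a=cv2.resize(cv2.imread('pics/scene0.png')[140:250,220:345],(400,352),interpolation=cv2.INTER_CUBIC)
b=cv2.resize(cv2.imread('pics/side0.png')[165:255,150:275+50],(400,206),interpolation=cv2.INTER_CUBIC)
a=cv2.resize(cv2.imread('pics/scene0.png')[145:250,222:332],(628,600),interpolation=cv2.INTER_CUBIC)
cv2.imwrite('pics/c1.png',a)
b=cv2.resize(cv2.imread('pics/side0.png')[165:255,150:315],(800,436),interpolation=cv2.INTER_CUBIC)
cv2.imwrite('pics/c2.png',b)
E
```

```text
(no output)
```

View pics/c1.png

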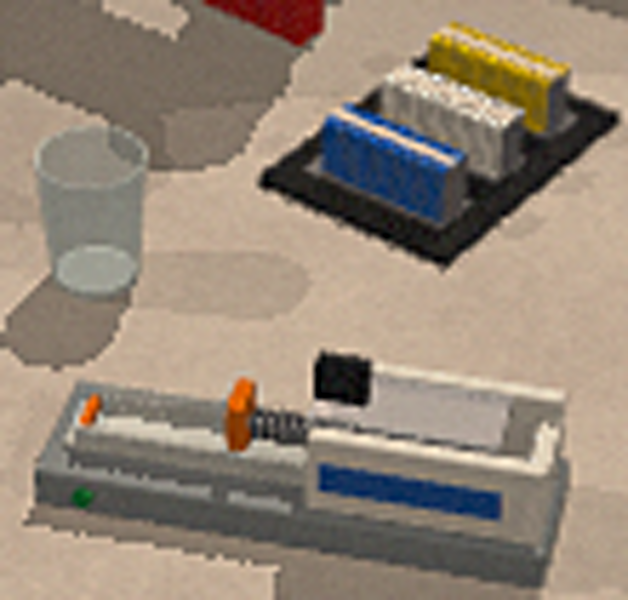

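View pics/c2.png

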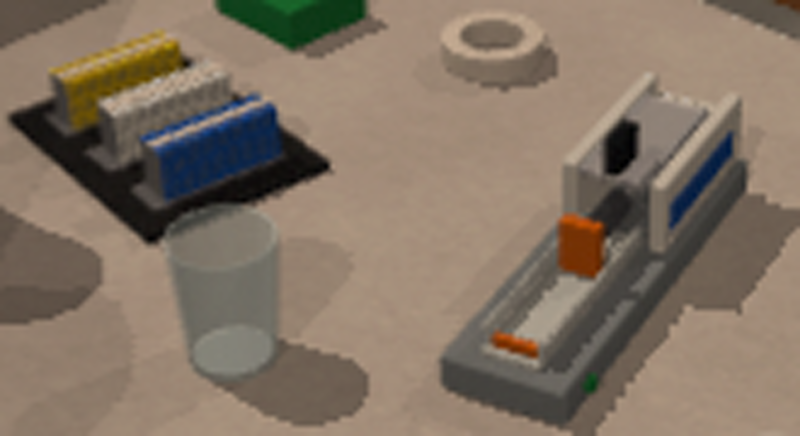

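Candidates in c1: blue stick (395,160), white (455,120), yellow (500,75), and a red stick-like thing off the mat at (270,15). The blue label on the housing at (410,492) is not a stick. The one meant is the blue bar on the mat, nearest the feeder, which the side crop also shows at (215,150). Feeder: lip (92,410), follower (240,415), fin (343,378). I'll take coarse positions first, then look with the wrist camera.

```bash
python3 - <<'E'
from h import *
s=cam('scene');d=cam('side')
S=lambda *p:np.array(p)/(628/110)+[222,145]-.4
D=lambda *p:np.array(p)/(800/165)+[150,165]-.4
r=lambda x:np.round(x,3).tolist()
# stick top corners: scene (front-left, front-right, back-left, back-right)
print('mat S',r(onz(s,S((263,183),(445,266),(617,118)),.008)))
print('mat D',r(onz(d,D((10,118),(150,241),(329,163)),.008)))
print('band ends tri',r(tri(s,S((335,112),(462,160)),d,D((148,145),(270,100)))))
print('fin',r(tri(s,S((343,355)),d,D((628,124)))))
print('lip',r(tri(s,S((92,398)),d,D((515,340)))))
print('foll',r(tri(s,S((243,384)),d,D((583,220)))))
print('base S',r(onz(s,S((37,478),(548,560)),.026)),'D',r(onz(d,D((444,360),(565,398),(745,165)),.026)))
E
```

```text
mat S [[0.425, 0.142, 0.008], [0.569, 0.123, 0.008], [0.59, 0.331, 0.008]]
mat D [[0.44, 0.351, 0.008], [0.414, 0.144, 0.008], [0.562, 0.131, 0.008]]
band ends tri [[0.452, 0.189, 0.047, 0.002], [0.55, 0.178, 0.047, 0.003]]
fin [[0.62, -0.097, 0.109, 0.0]]
lip [[0.478, -0.134, 0.041, 0.006]]
foll [[0.564, -0.11, 0.072, 0.004]]
base S [[0.479, -0.189, 0.026], [0.751, -0.102, 0.026]] D [[0.446, -0.108, 0.026], [0.47, -0.185, 0.026], [0.739, -0.101, 0.026]]
```

{"name": "apply_moves", "arguments": {"deltas": [{"fingers": 70, "delta_pos": [359, 330, -24], "angular": [0, 0, -15]}, {"fingers": 70, "delta_pos": [359, 330, -24], "angular": [0, 0, -15]}, {"fingers": 70, "delta_pos": [359, 330, -24], "angular": [0, 0, -15]}, {"fingers": 70, "delta_pos": [359, 330, -24], "angular": [0, 0, -15]}, {"fingers": 70, "delta_pos": [359, 330, -24], "angular": [0, 0, -15]}, {"fingers": 70, "delta_pos": [359, 330, -24], "angular": [0, 0, -15]}, {"fingers": 70, "delta_pos": [359, 330, -24], "angular": [0, 0, -15]}, {"fingers": 70, "delta_pos": [359, 330, -24], "angular": [0, 0, -15]}, {"fingers": 70, "delta_pos": [359, 330, -24], "angular": [0, 0, -15]}, {"fingers": 70, "delta_pos": [359, 330, -24], "angular": [0, 0, -15]}]}}

```text
clock: 1.15
tool_pos: [0.4604, 0.188, 0.2509]
orientation: [-180.0, -0.0, -6.4]
force: [0.5, 0.2, -0.3]
opening: 0.07
gripper_force: 0.0
```

{"name": "apply_moves", "arguments": {"deltas": [{"fingers": 70, "delta_pos": [0, 0, 0], "angular": [0, 0, 0]}, {"fingers": 70, "delta_pos": [0, 0, 0], "angular": [0, 0, 0]}, {"fingers": 70, "delta_pos": [0, 0, 0], "angular": [0, 0, 0]}]}}

```text
clock: 1.45
tool_pos: [0.4598, 0.1909, 0.2504]
orientation: [180.0, 0.0, -6.4]
force: [-0.1, 0.2, -0.2]
opening: 0.07
gripper_force: 0.0
```

```bash
cat >> h.py <<'E'
def shot(name,f):
    import pickle
    o=ctrl.get_obs();c=cam(name);im=ctrl.snapshot(name)[:,:,::-1].copy()
    cv2.imwrite(f'pics/{f}.png',im);pickle.dump(c,open(f'pics/{f}.pkl','wb'))
    print(f,o['clock'],np.round(o['tool_pos'],4),np.round(o['orientation'],2),np.round(o['force'],1));return im,c
def load(f):
    import pickle;return cv2.imread(f'pics/{f}.png'),pickle.load(open(f'pics/{f}.pkl','rb'))
E
python3 - <<'E'
from h import *
im,c=shot('wrist','w1')
cv2.imwrite('pics/w1v.png',cv2.resize(im,(800,600)))
E
```

```text
w1 1.45 [0.4598 0.1909 0.2504] [ 1.80e+02  2.00e-02 -6.35e+00] [-0.1  0.2 -0.2]
```

View pics/w1v.png

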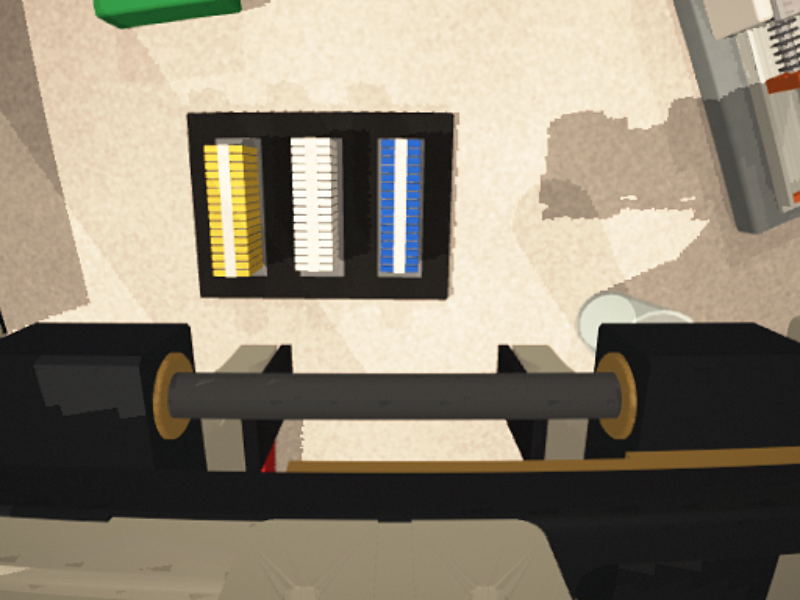

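w1 shows the blue stick at (400,205), centred on column 400 with rows 139–273, beside white (315,205) and yellow (235,210). The feeder is at the upper right. I'll look at the feeder from above next and come back afterwards.

{"name": "apply_moves", "arguments": {"deltas": [{"fingers": 70, "delta_pos": [95, 307, -50], "angular": [0, 0, -24]}, {"fingers": 70, "delta_pos": [95, 307, -50], "angular": [0, 0, -24]}, {"fingers": 70, "delta_pos": [95, 307, -50], "angular": [0, 0, -24]}, {"fingers": 70, "delta_pos": [95, 307, -50], "angular": [0, 0, -24]}, {"fingers": 70, "delta_pos": [95, 307, -50], "angular": [0, 0, -24]}, {"fingers": 70, "delta_pos": [95, 307, -50], "angular": [0, 0, -24]}, {"fingers": 70, "delta_pos": [95, 307, -50], "angular": [0, 0, -24]}, {"fingers": 70, "delta_pos": [95, 307, -50], "angular": [0, 0, -24]}, {"fingers": 70, "delta_pos": [95, 307, -50], "angular": [0, 0, -24]}, {"fingers": 70, "delta_pos": [95, 307, -50], "angular": [0, 0, -24]}]}}

```text
clock: 2.5
tool_pos: [0.5204, -0.1239, 0.3002]
orientation: [-180.0, 0.0, 17.7]
force: [-0.8, 0.6, -0.3]
opening: 0.0699
gripper_force: 0.0
```

```bash
python3 - <<'E'
from h import *
im,c=shot('wrist','w2')
E
```

```text
w2 2.5 [ 0.5204 -0.1239  0.3002] [-1.7998e+02  3.0000e-02  1.7720e+01] [-0.8  0.6 -0.3]
```

{"name": "apply_moves", "arguments": {"deltas": [{"fingers": 70, "delta_pos": [70, 0, 50], "angular": [0, 0, 0]}, {"fingers": 70, "delta_pos": [70, 0, 50], "angular": [0, 0, 0]}, {"fingers": 70, "delta_pos": [70, 0, 50], "angular": [0, 0, 0]}, {"fingers": 70, "delta_pos": [70, 0, 50], "angular": [0, 0, 0]}, {"fingers": 70, "delta_pos": [70, 0, 50], "angular": [0, 0, 0]}]}}

```text
clock: 3.05
tool_pos: [0.5871, -0.1031, 0.2513]
orientation: [180.0, -0.0, 17.7]
force: [-0.6, 0.4, -0.5]
opening: 0.0698
gripper_force: 0.0
```

```bash
python3 - <<'E'
from h import *
im,c=shot('wrist','w3')
a=load('w2')[0]
cv2.imwrite('pics/w23.png',np.hstack([a[:240,110:510],im[:240,110:510]]) )
cv2.imwrite('pics/w23.png',np.vstack([cv2.resize(a[:216],(800,338)),cv2.resize(im[:168],(800,262))]))
E
```

```text
w3 3.05 [ 0.5871 -0.1031  0.2513] [ 1.7998e+02 -4.0000e-02  1.7730e+01] [-0.6  0.4 -0.5]
```

View pics/w23.png

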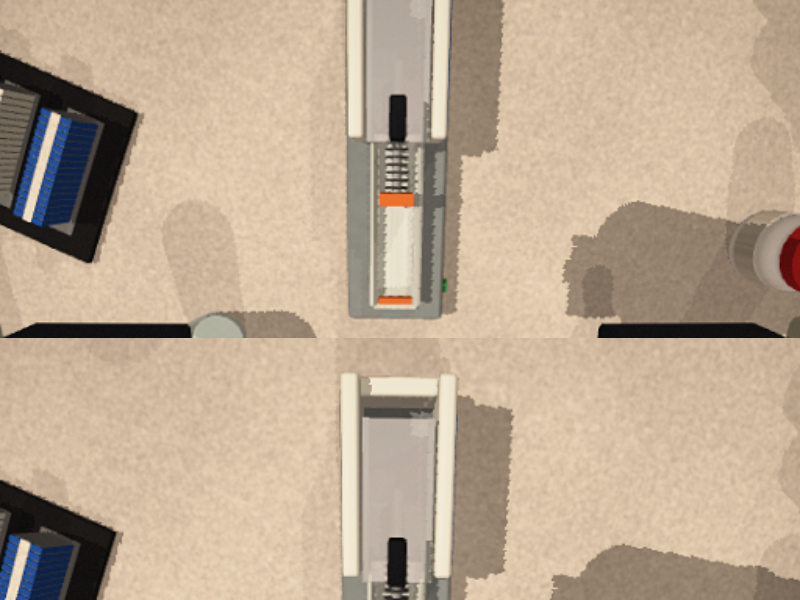

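w2 (top): lip (396,300), follower (397,200), fin (398,118), wall fronts at row 138, all in the feeder's long direction up the image. w3 (bottom): housing walls at columns 350 and 447, fin at (397,563). Next I'll get numbers from masks.

```bash
python3 - <<'E'
from h import *
r=lambda x:np.round(x,4).tolist()
def blobs(m,amin=15):
    n,l,st,ce=cv2.connectedComponentsWithStats(m.astype(np.uint8));return [(st[i],ce[i],l==i) for i in range(1,n) if st[i][4]>=amin]
# blue stick w1
im,c=load('w1');h=cv2.cvtColor(im,cv2.COLOR_BGR2HSV)
m=cv2.inRange(h,(100,110,60),(130,255,255));m=cv2.morphologyEx(m,cv2.MORPH_CLOSE,np.ones((13,13)))
for st,ce,b in blobs(m>0,200):
    rc=cv2.minAreaRect(cv2.findContours(b.astype(np.uint8),0,2)[0][0]);bx=cv2.boxPoints(rc)
    P=onz(c,bx,.048);print('blue',st,r(P),'ctr',r(P.mean(0)),'sides',r([np.linalg.norm(P[0]-P[1]),np.linalg.norm(P[1]-P[2])]),'yaw',[np.degrees(np.arctan2(*(P[i+1]-P[i])[1::-1])) for i in(0,1)])
for f in('w2','w3'):
    im,c=load(f);h=cv2.cvtColor(im,cv2.COLOR_BGR2HSV)
    m=cv2.inRange(h,(5,150,110),(17,255,255))>0; m[230:]=0
    for st,ce,b in blobs(m):
        ys,xs=np.where(b);print(f,'orange',st,r(ce),'z.038',r(onz(c,ce,.038)[0]),'z.069',r(onz(c,ce,.069)[0]))
    k=cv2.inRange(im,(0,0,0),(45,45,45))>0
    for st,ce,b in blobs(k[:200],80):
        if 235<ce[0]<275: print(f,'fin',st,r(ce))
    w=(h[:,:,1]<50)&(h[:,:,2]>175);w[225:]=0
    for st,ce,b in blobs(w,200):
        if 215<ce[0]<300:
            ys,xs=np.where(b);rows=range(st[1],st[1]+st[3],12)
            print(f,'wall',st,[(y,xs[ys==y].min(),xs[ys==y].max()) for y in rows])
E
```

```text
blue [ 244   89   26   85 2083] [[0.4581, 0.2011, 0.048], [0.5509, 0.1901, 0.048], [0.5479, 0.163, 0.048], [0.4549, 0.1723, 0.048]] ctr [0.503, 0.1816, 0.048] sides [0.0935, 0.0273] yaw [np.float64(-6.70512906033207), np.float64(-96.34829464229836)]
w2 orange [243 123  22   9 197] [253.4467, 127.0203] z.038 [0.5656, -0.111, 0.038] z.069 [0.5669, -0.1104, 0.069]
w2 orange [242 189  22   5  94] [252.1809, 191.3298] z.038 [0.4826, -0.1357, 0.038] z.069 [0.49, -0.1333, 0.069]
w2 fin [249  61  11  30 294] [254.0, 75.1497]
w2 wall [222   0  10  87 767] [(0, np.int64(222), np.int64(230)), (12, np.int64(222), np.int64(230)), (24, np.int64(222), np.int64(230)), (36, np.int64(222), np.int64(230)), (48, np.int64(222), np.int64(230)), (60, np.int64(223), np.int64(230)), (72, np.int64(223), np.int64(231)), (84, np.int64(223), np.int64(231))]
w2 wall [ 235    0   41   91 3116] [(0, np.int64(235), np.int64(275)), (12, np.int64(235), np.int64(275)), (24, np.int64(235), np.int64(274)), (36, np.int64(235), np.int64(274)), (48, np.int64(235), np.int64(274)), (60, np.int64(235), np.int64(273)), (72, np.
[... 1881 characters left out ...]
4 4507] [(51, np.int64(232), np.int64(277)), (63, np.int64(232), np.int64(277)), (75, np.int64(232), np.int64(276)), (87, np.int64(232), np.int64(276)), (99, np.int64(232), np.int64(276)), (111, np.int64(232), np.int64(276)), (123, np.int64(232), np.int64(275)), (135, np.int64(232), np.int64(271)), (147, np.int64(233), np.int64(271)), (159, np.int64(235), np.int64(270)), (171, np.int64(235), np.int64(270)), (183, np.int64(235), np.int64(270)), (195, np.int64(235), np.int64(237)), (207, np.int64(235), np.int64(237)), (219, np.int64(235), np.int64(237))]
w3 wall [244 193  27  32 690] [(193, np.int64(266), np.int64(268)), (205, np.int64(245), np.int64(269)), (217, np.int64(245), np.int64(269))]
```

```bash
python3 - <<'E'
from h import *
r=lambda x:np.round(x,4).tolist()
for f,L,Rr in(('w2',[(221.5,6),(222.5,80)],[(286.5,6),(284.5,80)]),('w3',[(217.6,40),(218.6,145)],[(291.3,40),(287.4,145)])):
    c=load(f)[1];l=onz(c,L,.078);q=onz(c,Rr,.078);m=(l+q)/2
    print(f,'mid',r(m),'yaws',[float(np.degrees(np.arctan2(*(a[1]-a[0])[1::-1]))) for a in(l,q,m)],'width',r(np.linalg.norm(l-q,axis=1)))
c2=load('w2')[1];c3=load('w3')[1]
print('fin frontbot->tri centre-ish',r(tri(c2,[(254,61),(254,90.5)],c3,[(254,128),(253.8,162)])))
print('wall front w2',r(onz(c2,[(227,87.5),(281,88.5)],.078)),'w3',r(onz(c3,[(223.5,153),(283.5,154)],.078)))
print('foll top',r(tri(c2,[(253.4,123.3)],c3,[(252.7,183.3)])))
print('foll edges front top w2/w3',r(onz(c2,(253.5,129),.069)),r(onz(c3,(252.7,190),.069)))
print('base front corners',r(onz(c2,[(224,203.5),(281,203)],.026)))
print('lip top rear edge', r(onz(c2,[(242,189),(264,189)],.038)))
E
```

```text
w2 mid [[0.6938, -0.0705, 0.078], [0.6182, -0.0941, 0.078]] yaws [-162.44770931045454, -162.89342848566466, -162.6706071728191] width [0.0718, 0.0712]
w3 mid [[0.7169, -0.0638, 0.078], [0.6185, -0.0938, 0.078]] yaws [-162.95976407820604, -163.16537431575955, -163.06259816934167] width [0.0721, 0.0718]
fin frontbot->tri centre-ish [[0.636, -0.089, 0.0925, 0.0003], [0.6055, -0.0986, 0.1043, 0.0001]]
wall front w2 [[0.6009, -0.0675, 0.078], [0.6188, -0.1272, 0.078]] w3 [[0.6011, -0.0669, 0.078], [0.6193, -0.1272, 0.078]]
foll top [[0.57, -0.1093, 0.0329, 0.0004]]
foll edges front top w2/w3 [[0.5647, -0.1112, 0.069]] [[0.5703, -0.1089, 0.069]]
base front corners [[0.4505, -0.1038, 0.026], [0.4759, -0.1809, 0.026]]
lip top rear edge [[0.4815, -0.1215, 0.038], [0.4906, -0.1501, 0.038]]
```

{"name": "apply_moves", "arguments": {"deltas": [{"fingers": 44, "delta_pos": [6.6, -296.8, 20], "angular": [0, 0, 24.2]}, {"fingers": 44, "delta_pos": [6.6, -296.8, 20], "angular": [0, 0, 24.2]}, {"fingers": 44, "delta_pos": [6.6, -296.8, 20], "angular": [0, 0, 24.2]}, {"fingers": 44, "delta_pos": [6.6, -296.8, 20], "angular": [0, 0, 24.2]}, {"fingers": 44, "delta_pos": [6.6, -296.8, 20], "angular": [0, 0, 24.2]}, {"fingers": 44, "delta_pos": [6.6, -296.8, 20], "angular": [0, 0, 24.2]}, {"fingers": 44, "delta_pos": [6.6, -296.8, 60], "angular": [0, 0, 24.2]}, {"fingers": 44, "delta_pos": [6.6, -296.8, 100], "angular": [0, 0, 24.2]}, {"fingers": 44, "delta_pos": [6.6, -296.8, 131], "angular": [0, 0, 24.2]}, {"fingers": 44, "delta_pos": [6.6, -296.8, 131], "angular": [0, 0, 24.2]}]}}

```text
clock: 4.1
tool_pos: [0.5009, 0.1796, 0.1169]
orientation: [179.8, 0.2, -6.6]
force: [-0.6, -0.7, -0.2]
opening: 0.044
gripper_force: 0.0
```

```bash
python3 - <<'E'
from h import *
im,c=shot('wrist','w4')
h=cv2.cvtColor(im,cv2.COLOR_BGR2HSV)
m=cv2.inRange(h,(100,110,60),(130,255,255));m=cv2.morphologyEx(m,cv2.MORPH_CLOSE,np.ones((25,25)))
for k in cv2.findContours(m,0,2)[0]:
    if cv2.contourArea(k)<500: continue
    P=onz(c,cv2.boxPoints(cv2.minAreaRect(k)),.048);print(cv2.boundingRect(k),np.round(P,4).tolist(),P.mean(0))
cv2.imwrite('pics/w4v.png',im)
E
```

```text
w4 4.1 [0.5009 0.1796 0.1169] [179.8    0.25  -6.56] [-0.6 -0.7 -0.2]
(230, 136, 39, 103) [[0.4747, 0.2, 0.048], [0.5514, 0.1898, 0.048], [0.5483, 0.1631, 0.048], [0.4713, 0.1711, 0.048]] [0.51139667 0.18101823 0.048     ]
```

View pics/w4v.png

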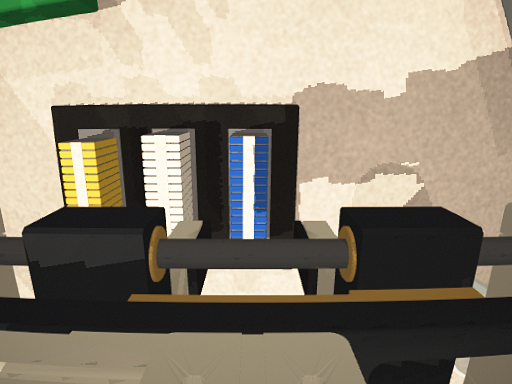

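The crop confirms the blue stick centred between the fingers (column 249, far end at row 136), with the neighbours outside. Next I descend.

{"name": "apply_moves", "arguments": {"deltas": [{"fingers": 44, "delta_pos": [0, 0, 35], "angular": [0, 0, 0]}, {"fingers": 44, "delta_pos": [0, 0, 65], "angular": [0, 0, 0]}, {"fingers": 44, "delta_pos": [0, 0, 85], "angular": [0, 0, 0]}, {"fingers": 44, "delta_pos": [0, 0, 92], "angular": [0, 0, 0]}, {"fingers": 44, "delta_pos": [0, 0, 92], "angular": [0, 0, 0]}, {"fingers": 44, "delta_pos": [0, 0, 92], "angular": [0, 0, 0]}]}}

```text
clock: 4.75
tool_pos: [0.5048, 0.1817, 0.0296]
orientation: [-179.9, -0.1, -6.5]
force: [0.3, 0.3, 1.0]
opening: 0.0438
gripper_force: 0.0
```

{"name": "apply_moves", "arguments": {"deltas": [{"fingers": 44, "delta_pos": [-1, 0, 0.5], "angular": [0, 0, 0]}, {"fingers": 24, "delta_pos": [-1, 0, 0.5], "angular": [0, 0, 0]}, {"fingers": 24, "delta_pos": [-1, 0, 0.5], "angular": [0, 0, 0]}, {"fingers": 24, "delta_pos": [-1, 0, 0.5], "angular": [0, 0, 0]}, {"fingers": 24, "delta_pos": [-1, 0, 0.5], "angular": [0, 0, 0]}, {"fingers": 24, "delta_pos": [-1, 0, 0.5], "angular": [0, 0, 0]}, {"fingers": 24, "delta_pos": [-1, 0, 0.5], "angular": [0, 0, 0]}]}}

```text
clock: 5.45
tool_pos: [0.5027, 0.1812, 0.0275]
orientation: [-180.0, -0.0, -6.5]
force: [-2.2, 0.4, 6.2]
opening: 0.0275
gripper_force: 30.0
```

{"name": "apply_moves", "arguments": {"deltas": [{"fingers": 24, "delta_pos": [0, 0, -15], "angular": [0, 0, 0]}, {"fingers": 24, "delta_pos": [0, 0, -45], "angular": [0, 0, 0]}, {"fingers": 24, "delta_pos": [0, 0, -85], "angular": [0, 0, 0]}, {"fingers": 24, "delta_pos": [0, 0, -122], "angular": [0, 0, 0]}, {"fingers": 24, "delta_pos": [0, 0, -122], "angular": [0, 0, 0]}, {"fingers": 24, "delta_pos": [0, 0, -122], "angular": [0, 0, 0]}]}}

```text
clock: 6.05
tool_pos: [0.5025, 0.1813, 0.1495]
orientation: [-179.9, -0.0, -6.6]
force: [-0.4, -0.6, -1.4]
opening: 0.0277
gripper_force: 30.0
```

```bash
python3 - <<'E'
from h import *
im,c=shot('wrist','w5');s,cs=shot('side','s5');q,cq=shot('scene','q5')
o=ctrl.get_obs();t=o['tool_pos']
for n,a,k in(('s',s,cs),('q',q,cq)):
    u=proj(k,t)[0].astype(int);print(n,u)
a=s;u=proj(cs,t)[0].astype(int);A=cv2.resize(s[u[1]-40:u[1]+40,u[0]-50:u[0]+50],(500,400))
v=proj(cq,t)[0].astype(int);B=cv2.resize(im[100:260,180:320],(300,343));B=cv2.copyMakeBorder(B,0,57,0,0,0)
cv2.imwrite('pics/g.png',np.hstack([A,B]))
E
```

```text
w5 6.05 [0.5025 0.1813 0.1495] [-1.7991e+02 -5.0000e-02 -6.5800e+00] [-0.4 -0.6 -1.4]
s5 6.1 [0.5018 0.1808 0.1484] [ 1.7999e+02  5.0000e-02 -6.5800e+00] [ 0.4 -0.2 -1. ]
q5 6.15 [0.5016 0.1806 0.1478] [ 1.7993e+02  1.0000e-01 -6.5800e+00] [-0.2 -0.  -0.9]
s [190 163]
q [291 145]
```

View pics/g.png

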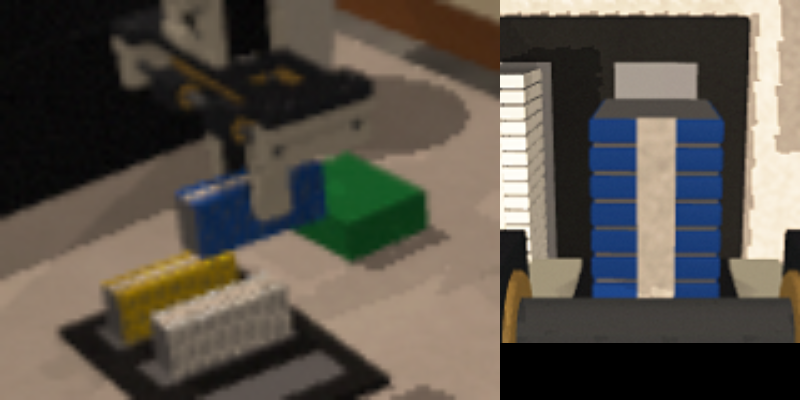

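The stick hangs level and is gripped mid-length. In the right panel its far top edge is at row ≈118, columns 590–723. I'll work out the in-hand offset and the move to the feeder.

```bash
python3 - <<'E'
from h import *
im,c=load('w5')
T=c[2]@np.linalg.inv(np.array(ctrl.camera_params('wrist')['mount']))
P=onz(c,[(222,155.3),(284,155.3)],.1495+.0205)
print((P-T[:3,3])@T[:3,:3])
o=ctrl.get_obs();T=T_tool(o);print(o['tool_pos'])
y=np.radians(17);u=np.array([np.cos(y),np.sin(y),0]);
for x,z in((-.034,.12),(-.034,.0605)):
    g=np.array([.5334,-.1203,0])+u*x+[0,0,z];print(g,(g-T[:3,3])@T[:3,:3]*1e3)
E
```

```text
[[ 0.04730405 -0.01362076 -0.02040103]
 [ 0.04729449  0.01329445 -0.02044128]]
[0.50159269 0.18047269 0.14758583]
[ 0.50088564 -0.13024064  0.12      ] [ 34.95728841 308.70173704  28.02638659]
[ 0.50088564 -0.13024064  0.0605    ] [ 35.08107985 308.60282466  87.5261756 ]
```

{"name": "apply_moves", "arguments": {"deltas": [{"fingers": 24, "delta_pos": [4, 35, 0], "angular": [0, 0, -3]}, {"fingers": 24, "delta_pos": [9, 80, 0], "angular": [0, 0, -7]}, {"fingers": 24, "delta_pos": [14, 125, 0], "angular": [0, 0, -11]}, {"fingers": 24, "delta_pos": [20, 170, 0], "angular": [0, 0, -15]}, {"fingers": 24, "delta_pos": [25, 215, 0], "angular": [0, 0, -19]}, {"fingers": 24, "delta_pos": [30, 260, 0], "angular": [0, 0, -22]}, {"fingers": 24, "delta_pos": [34, 295, 10], "angular": [0, 0, -23.6]}, {"fingers": 24, "delta_pos": [35, 309, 25], "angular": [0, 0, -23.6]}, {"fingers": 24, "delta_pos": [35, 309, 28], "angular": [0, 0, -23.6]}, {"fingers": 24, "delta_pos": [35, 309, 28], "angular": [0, 0, -23.6]}]}}

```text
clock: 7.2
tool_pos: [0.5009, -0.1302, 0.1195]
orientation: [-180.0, 0.2, 17.0]
force: [0.4, 0.2, -0.4]
opening: 0.0276
gripper_force: 30.0
```

{"name": "apply_moves", "arguments": {"deltas": [{"fingers": 24, "delta_pos": [0, 0, 0], "angular": [0, 0, 0]}, {"fingers": 24, "delta_pos": [0, 0, 0], "angular": [0, 0, 0]}, {"fingers": 24, "delta_pos": [0, 0, 0], "angular": [0, 0, 0]}]}}

```text
clock: 7.5
tool_pos: [0.5024, -0.1292, 0.1215]
orientation: [180.0, -0.0, 17.1]
force: [-0.9, -1.0, -0.4]
opening: 0.0279
gripper_force: 30.0
```

```bash
cat >> h.py <<'E'
Y=np.radians(17);U=np.array([np.cos(Y),np.sin(Y),0]);N=np.array([-U[1],U[0],0]);O=np.array([.5334,-.1203,0])
def fr():
    o=ctrl.get_obs();p=o['tool_pos']-O;f=np.array(o['force'])
    print('t',o['clock'],'feeder xyz mm',np.round([p@U*1e3,p@N*1e3,p[2]*1e3],2),'rpy',np.round(o['orientation'],2),'F u,n,z',np.round([f@U,f@N,f[2]],1),'open',o['opening'],'grip',o['gripper_force'])
E
python3 -c "
from h import *
fr()
im,c=shot('wrist','w6')
cv2.imwrite('pics/w6v.png',cv2.resize(im[60:270,140:380],(800,700))[:600])
"
```

```text
t 7.5 feeder xyz mm [-32.27   0.61 121.54] rpy [ 1.7999e+02 -5.0000e-02  1.7110e+01] F u,n,z [-1.2 -0.7 -0.4] open 0.027861353296569746 grip 29.987485706806183
w6 7.5 [ 0.5024 -0.1292  0.1215] [ 1.7999e+02 -5.0000e-02  1.7110e+01] [-0.9 -1.  -0.4]
```

View pics/w6v.png

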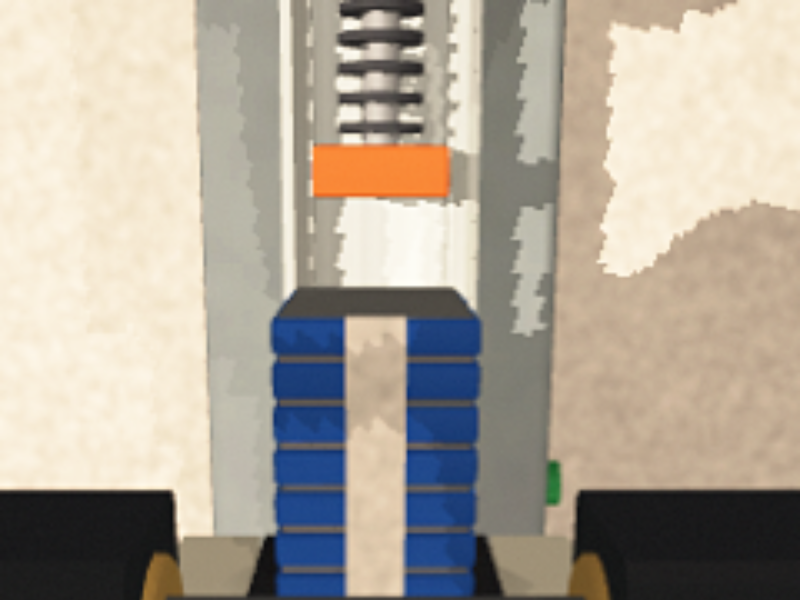

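The stick's far end is at rows 288–316, columns 273–480. The orange follower is at rows 146–197, columns 313–450. I'll measure their lateral offset in the tool frame.

```bash
python3 - <<'E'
from h import *
im,c=load('w6');h=cv2.cvtColor(im,cv2.COLOR_BGR2HSV)
T=c[2]@np.linalg.inv(np.array(ctrl.camera_params('wrist')['mount']))
tl=lambda uv,z:np.round(((onz(c,uv,z)-T[:3,3])@T[:3,:3])*1e3,1).tolist()
cv=lambda x,y:(x/3.3333+140-.35,y/3.3333+60-.35)
print('foll',tl([cv(313,172),cv(450,172),cv(381,197)],.069))
print('stick',tl([cv(273,317),cv(480,317)],.142))
print('chan floor walls @.039 L,R',tl([cv(295,270),cv(479,270)],.044))
print('base edges @.026',tl([cv(199,100),cv(561,100),cv(214,530),cv(547,530)],.026))
print('base yaw',[np.degrees(np.arctan2(*(b-a)[1::-1])) for a,b in [onz(c,[cv(214,530),cv(199,100)],.026),onz(c,[cv(547,530),cv(561,100)],.026)]])
fr()
E
```

```text
foll [[66.4, -12.3, 52.6], [66.4, 14.3, 52.6], [61.6, 0.9, 52.6]]
stick [[47.7, -13.6, -20.4], [47.7, 13.3, -20.4]]
chan floor walls @.039 L,R [[45.4, -18.0, 77.6], [45.4, 22.8, 77.6]]
base edges @.026 [[83.0, -40.9, 95.6], [83.0, 42.7, 95.6], [-21.5, -41.1, 95.5], [-21.5, 43.3, 95.5]]
base yaw [np.float64(16.99966641258198), np.float64(17.424974424276176)]
t 7.55 feeder xyz mm [-32.35   0.54 121.5 ] rpy [ 1.7999e+02 -5.0000e-02  1.7110e+01] F u,n,z [-0.1  0.5 -1.2] open 0.027379633987175283 grip 29.987553656101227
```

{"name": "apply_moves", "arguments": {"deltas": [{"fingers": 24, "delta_pos": [0, 1, 20], "angular": [0, 0, 0]}, {"fingers": 24, "delta_pos": [0, 1, 40], "angular": [0, 0, 0]}, {"fingers": 24, "delta_pos": [0, 1, 55], "angular": [0, 0, 0]}, {"fingers": 24, "delta_pos": [0, 1, 60], "angular": [0, 0, 0]}, {"fingers": 24, "delta_pos": [0, 1, 60], "angular": [0, 0, 0]}, {"fingers": 24, "delta_pos": [0, 1, 60], "angular": [0, 0, 0]}, {"fingers": 24, "delta_pos": [0, 1, 60], "angular": [0, 0, 0]}]}}

```text
clock: 8.25
tool_pos: [0.503, -0.1308, 0.062]
orientation: [180.0, -0.1, 17.1]
force: [0.0, 0.4, -0.7]
opening: 0.0277
gripper_force: 30.0
```

```bash
python3 -c "
from h import *
fr()"
```

```text
t 8.25 feeder xyz mm [-32.18  -1.12  61.98] rpy [ 1.7998e+02 -9.0000e-02  1.7060e+01] F u,n,z [ 0.1  0.4 -0.7] open 0.027712864128520646 grip 29.987581372261047
```

{"name": "apply_moves", "arguments": {"deltas": [{"fingers": 24, "delta_pos": [3, 0, 0.5], "angular": [0, 0, 0]}, {"fingers": 24, "delta_pos": [6, 0, 1], "angular": [0, 0, 0]}, {"fingers": 24, "delta_pos": [9, 0, 1], "angular": [0, 0, 0]}, {"fingers": 24, "delta_pos": [9, 0, 1], "angular": [0, 0, 0]}, {"fingers": 24, "delta_pos": [9, 0, 1], "angular": [0, 0, 0]}]}}

```text
clock: 8.75
tool_pos: [0.5109, -0.1282, 0.06]
orientation: [-180.0, 0.0, 17.0]
force: [-0.3, 0.4, -0.6]
opening: 0.0278
gripper_force: 30.0
```

```bash
python3 -c "
from h import *
fr()"
```

```text
t 8.75 feeder xyz mm [-23.86  -0.94  59.99] rpy [-1.800e+02  1.000e-02  1.704e+01] F u,n,z [-0.2  0.4 -0.6] open 0.02775458240532518 grip 29.98757243156433
```

{"name": "apply_moves", "arguments": {"deltas": [{"fingers": 24, "delta_pos": [2, 0, 0], "angular": [0, 0, 0]}, {"fingers": 24, "delta_pos": [2, 0, 0], "angular": [0, 0, 0]}, {"fingers": 24, "delta_pos": [2, 0, 0], "angular": [0, 0, 0]}]}}

```text
clock: 9.05
tool_pos: [0.5127, -0.1276, 0.06]
orientation: [-180.0, 0.0, 17.0]
force: [-0.5, 0.1, -1.0]
opening: 0.0274
gripper_force: 30.0
```

```bash
python3 -c "
from h import *
fr()"
```

```text
t 9.05 feeder xyz mm [-21.91  -0.97  60.03] rpy [-1.800e+02  1.000e-02  1.704e+01] F u,n,z [-0.5  0.3 -1. ] open 0.027374799617685377 grip 29.987594783306122
```

{"name": "apply_moves", "arguments": {"deltas": [{"fingers": 24, "delta_pos": [2, 0, 0], "angular": [0, 0, 0]}, {"fingers": 24, "delta_pos": [2, 0, 0], "angular": [0, 0, 0]}, {"fingers": 24, "delta_pos": [2, 0, 0], "angular": [0, 0, 0]}]}}

```text
clock: 9.35
tool_pos: [0.5147, -0.1271, 0.06]
orientation: [180.0, 0.0, 17.0]
force: [0.7, -0.5, -0.8]
opening: 0.0279
gripper_force: 30.0
```

```bash
python3 -c "
from h import *
fr()"
```

```text
t 9.35 feeder xyz mm [-19.87  -1.    60.05] rpy [180.     0.    17.04] F u,n,z [ 0.5 -0.7 -0.8] open 0.027887379616655262 grip 29.987584054470062
```

{"name": "apply_moves", "arguments": {"deltas": [{"fingers": 24, "delta_pos": [1.5, 0, 0], "angular": [0, 0, 0]}, {"fingers": 24, "delta_pos": [1.5, 0, 0], "angular": [0, 0, 0]}]}}

```text
clock: 9.55
tool_pos: [0.516, -0.1266, 0.06]
orientation: [-180.0, 0.0, 17.0]
force: [-0.1, -0.6, -0.5]
opening: 0.0278
gripper_force: 30.0
```

{"name": "apply_moves", "arguments": {"deltas": [{"fingers": 24, "delta_pos": [1.5, 0, 0], "angular": [0, 0, 0]}, {"fingers": 24, "delta_pos": [1.5, 0, 0], "angular": [0, 0, 0]}]}}

```text
clock: 9.75
tool_pos: [0.5161, -0.1264, 0.0596]
orientation: [-180.0, 0.2, 17.0]
force: [-4.4, -1.8, 0.3]
opening: 0.0279
gripper_force: 30.0
```

{"name": "apply_moves", "arguments": {"deltas": [{"fingers": 24, "delta_pos": [1.5, 0, 0], "angular": [0, 0, 0]}, {"fingers": 24, "delta_pos": [1.5, 0, 0], "angular": [0, 0, 0]}]}}

```text
clock: 9.95
tool_pos: [0.5175, -0.126, 0.0596]
orientation: [-180.0, 0.2, 17.0]
force: [-5.1, -1.6, 0.1]
opening: 0.0273
gripper_force: 30.0
```

{"name": "apply_moves", "arguments": {"deltas": [{"fingers": 24, "delta_pos": [1.5, 0, 0], "angular": [0, 0, 0]}, {"fingers": 24, "delta_pos": [1.5, 0, 0], "angular": [0, 0, 0]}]}}

```text
clock: 10.15
tool_pos: [0.5188, -0.1256, 0.0595]
orientation: [-180.0, 0.2, 17.0]
force: [-5.2, -2.3, 0.9]
opening: 0.0279
gripper_force: 30.0
```

{"name": "apply_moves", "arguments": {"deltas": [{"fingers": 24, "delta_pos": [2, 0, 0], "angular": [0, 0, 0]}, {"fingers": 24, "delta_pos": [4, 0, 0], "angular": [0, 0, 0]}, {"fingers": 24, "delta_pos": [6, 0, 0], "angular": [0, 0, 0]}, {"fingers": 24, "delta_pos": [8, 0, 0], "angular": [0, 0, 0]}, {"fingers": 24, "delta_pos": [10, 0, 0], "angular": [0, 0, 0]}, {"fingers": 24, "delta_pos": [12, 0, 0], "angular": [0, 0, 0]}, {"fingers": 24, "delta_pos": [12, 0, 0], "angular": [0, 0, 0]}, {"fingers": 24, "delta_pos": [12, 0, 0], "angular": [0, 0, 0]}]}}

```text
clock: 10.95
tool_pos: [0.5289, -0.1223, 0.0591]
orientation: [-179.9, 0.3, 17.0]
force: [-8.0, -2.3, 0.1]
opening: 0.028
gripper_force: 30.0
```

```bash
python3 - <<'E'
from h import *
fr()
im,c=shot('wrist','w7')
h=cv2.cvtColor(im,cv2.COLOR_BGR2HSV)
T=c[2]@np.linalg.inv(np.array(ctrl.camera_params('wrist')['mount']))
m=cv2.inRange(h,(5,150,110),(17,255,255));m[230:]=0
for k in cv2.findContours(m,0,2)[0]:
    b=cv2.boundingRect(k)
    if b[2]*b[3]>60: print('orange',b,np.round(((onz(c,[(b[0]-.5,b[1]+b[3]-.5),(b[0]+b[2]-.5,b[1]+b[3]-.5)],.069)-T[:3,3])@T[:3,:3])*1e3,1).tolist())
m=cv2.inRange(h,(100,110,60),(130,255,255));m[235:]=0
for k in cv2.findContours(m,0,2)[0]:
    b=cv2.boundingRect(k)
    if b[2]*b[3]>60: print('blue',b,np.round(((onz(c,[(b[0]-.5,b[1]-.5),(b[0]+b[2]-.5,b[1]-.5)],.080)-T[:3,3])@T[:3,:3])*1e3,1).tolist())
cv2.imwrite('pics/w7v.png',cv2.resize(im[60:240,140:380],(800,600)))
E
```

```text
t 10.95 feeder xyz mm [-4.88 -0.64 59.14] rpy [-179.93    0.31   17.  ] F u,n,z [-8.3  0.1  0.1] open 0.027975842514200083 grip 29.986748099327087
w7 10.95 [ 0.5289 -0.1223  0.0591] [-179.93    0.31   17.  ] [-8.  -2.3  0.1]
orange (223, 127, 58, 25) [[47.9, -14.1, -10.1], [47.9, 12.9, -10.1]]
blue (222, 220, 21, 15) [[18.3, -14.3, -20.9], [18.3, -4.7, -21.0]]
blue (262, 207, 21, 28) [[24.5, 3.9, -21.0], [24.5, 13.3, -21.0]]
blue (222, 207, 21, 11) [[24.5, -14.1, -21.0], [24.5, -4.7, -21.0]]
blue (262, 194, 21, 12) [[30.5, 3.8, -21.0], [30.5, 13.2, -21.0]]
blue (222, 194, 21, 12) [[30.5, -14.0, -21.0], [30.5, -4.6, -21.0]]
blue (262, 182, 21, 11) [[36.0, 3.8, -21.1], [36.0, 13.0, -21.1]]
blue (222, 181, 21, 12) [[36.4, -13.8, -21.0], [36.4, -4.6, -21.1]]
blue (262, 168, 22, 12) [[42.2, 3.7, -21.1], [42.2, 13.3, -21.1]]
blue (222, 168, 21, 12) [[42.2, -13.7, -21.1], [42.2, -4.5, -21.1]]
blue (262, 155, 22, 12) [[47.9, 3.7, -21.1], [47.9, 13.2, -21.1]]
blue (221, 155, 22, 12) [[47.9, -14.0, -21.1], [47.9, -4.5, -21.1]]
```

View pics/w7v.png

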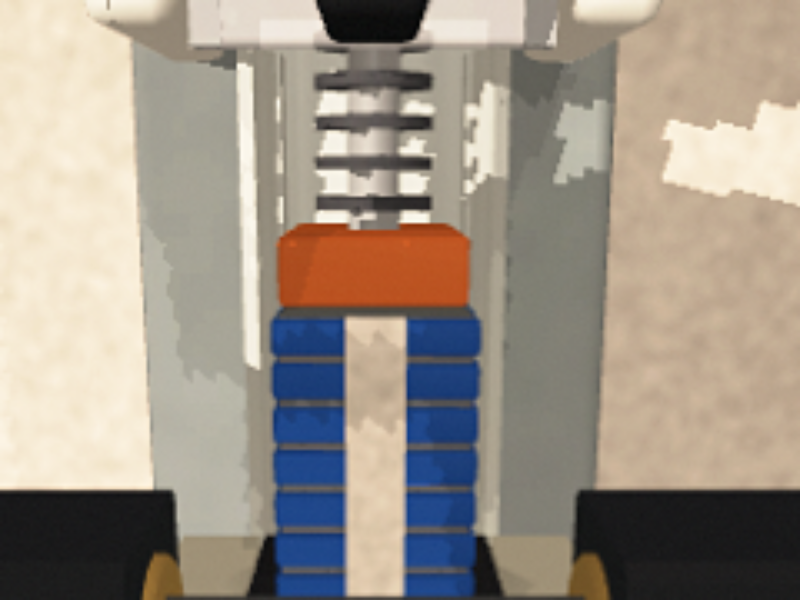

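No slip: the blue end (columns 273–480) lies flat against the follower (278–470). It is pressed 13.4 mm, and the 8.3 N agrees with that. I'll press to 18 mm, then lower.

{"name": "apply_moves", "arguments": {"deltas": [{"fingers": 24, "delta_pos": [2, 0, -0.3], "angular": [0, 0, 0]}, {"fingers": 24, "delta_pos": [4, 0, -0.3], "angular": [0, 0, 0]}, {"fingers": 24, "delta_pos": [4.8, 0, -0.3], "angular": [0, 0.2, 0]}, {"fingers": 24, "delta_pos": [4.8, 0, -0.3], "angular": [0, 0.2, 0]}, {"fingers": 24, "delta_pos": [4.8, 0, -0.3], "angular": [0, 0.2, 0]}]}}

```text
clock: 11.5
tool_pos: [0.5327, -0.1211, 0.0591]
orientation: [-179.9, 0.2, 17.0]
force: [-8.8, -3.0, 0.7]
opening: 0.0281
gripper_force: 30.0
```

```bash
python3 -c "
from h import *
fr()"
```

```text
t 11.5 feeder xyz mm [-0.89 -0.6  59.09] rpy [-179.92    0.19   16.98] F u,n,z [-9.3 -0.3  0.7] open 0.028124317142135386 grip 29.986495971679688
```

{"name": "apply_moves", "arguments": {"deltas": [{"fingers": 24, "delta_pos": [0.5, 0, 1.5], "angular": [0, 0, 0]}, {"fingers": 24, "delta_pos": [0.5, 0, 3], "angular": [0, 0, 0]}, {"fingers": 24, "delta_pos": [0.5, 0, 4.5], "angular": [0, 0, 0]}, {"fingers": 24, "delta_pos": [0.5, 0, 6], "angular": [0, 0, 0]}, {"fingers": 24, "delta_pos": [0.5, 0, 6], "angular": [0, 0, 0]}]}}

```text
clock: 12.0
tool_pos: [0.5332, -0.1209, 0.053]
orientation: [-179.9, 0.2, 17.0]
force: [-8.6, -2.8, -0.5]
opening: 0.0278
gripper_force: 30.0
```

{"name": "apply_moves", "arguments": {"deltas": [{"fingers": 24, "delta_pos": [0, 0, 1], "angular": [0, 0, 0]}, {"fingers": 24, "delta_pos": [0, 0, 2], "angular": [0, 0, 0]}, {"fingers": 24, "delta_pos": [0, 0, 2], "angular": [0, 0, 0]}]}}

```text
clock: 12.3
tool_pos: [0.5332, -0.1209, 0.0511]
orientation: [-179.9, 0.2, 17.0]
force: [-9.6, -3.5, -0.4]
opening: 0.0276
gripper_force: 30.0
```

{"name": "apply_moves", "arguments": {"deltas": [{"fingers": 24, "delta_pos": [0, 0, 1], "angular": [0, 0, 0]}, {"fingers": 24, "delta_pos": [0, 0, 1], "angular": [0, 0, 0]}]}}

```text
clock: 12.5
tool_pos: [0.5333, -0.1209, 0.0501]
orientation: [-179.9, 0.2, 17.0]
force: [-8.2, -3.5, 0.4]
opening: 0.0279
gripper_force: 30.0
```

{"name": "apply_moves", "arguments": {"deltas": [{"fingers": 24, "delta_pos": [0, 0, 0.5], "angular": [0, 0, 0]}, {"fingers": 24, "delta_pos": [0, 0, 0.5], "angular": [0, 0, 0]}]}}

```text
clock: 12.7
tool_pos: [0.5333, -0.1209, 0.0497]
orientation: [-179.9, 0.2, 17.0]
force: [-8.0, -1.9, 1.2]
opening: 0.0278
gripper_force: 30.0
```

{"name": "apply_moves", "arguments": {"deltas": [{"fingers": 24, "delta_pos": [0, 0, 0.5], "angular": [0, 0, 0]}, {"fingers": 24, "delta_pos": [0, 0, 0.5], "angular": [0, 0, 0]}]}}

```text
clock: 12.9
tool_pos: [0.5335, -0.1209, 0.0496]
orientation: [-179.9, 0.2, 17.0]
force: [-9.7, -2.1, 3.4]
opening: 0.0279
gripper_force: 30.0
```

{"name": "apply_moves", "arguments": {"deltas": [{"fingers": 24, "delta_pos": [0, 0, 0.5], "angular": [0, 0, 0]}, {"fingers": 24, "delta_pos": [0, 0, 0.5], "angular": [0, 0, 0]}]}}

```text
clock: 13.1
tool_pos: [0.5336, -0.1209, 0.0495]
orientation: [-179.9, 0.1, 17.0]
force: [-11.6, -1.8, 8.2]
opening: 0.028
gripper_force: 30.0
```

{"name": "apply_moves", "arguments": {"deltas": [{"fingers": 24, "delta_pos": [0, 0, -0.8], "angular": [0, 0, 0]}, {"fingers": 24, "delta_pos": [-1, 0, -0.8], "angular": [0, 0, 0]}, {"fingers": 24, "delta_pos": [-2.5, 0, -0.8], "angular": [0, 0, 0]}, {"fingers": 24, "delta_pos": [-2.5, 0, -0.8], "angular": [0, 0, 0]}]}}

```text
clock: 13.5
tool_pos: [0.5311, -0.1216, 0.0496]
orientation: [-179.9, 0.1, 17.0]
force: [-8.5, -3.0, 0.7]
opening: 0.0279
gripper_force: 30.0
```

```bash
python3 -c "
from h import *
fr()"
```

```text
t 13.5 feeder xyz mm [-2.57 -0.58 49.64] rpy [-1.7992e+02  1.4000e-01  1.6990e+01] F u,n,z [-9.1 -0.4  0.7] open 0.027943781649513718 grip 29.98707890510559
```

{"name": "apply_moves", "arguments": {"deltas": [{"fingers": 34, "delta_pos": [0, 0, 0], "angular": [0, 0, 0]}, {"fingers": 44, "delta_pos": [0, 0, 0], "angular": [0, 0, 0]}, {"fingers": 44, "delta_pos": [0, 0, 0], "angular": [0, 0, 0]}, {"fingers": 44, "delta_pos": [0, 0, 0], "angular": [0, 0, 0]}, {"fingers": 44, "delta_pos": [0, 0, 0], "angular": [0, 0, 0]}]}}

```text
clock: 14.0
tool_pos: [0.535, -0.1209, 0.0508]
orientation: [180.0, -0.2, 17.1]
force: [0.4, 0.4, -1.5]
opening: 0.0442
gripper_force: 0.0
```

{"name": "apply_moves", "arguments": {"deltas": [{"fingers": 44, "delta_pos": [0, 0, -30], "angular": [0, 0, 0]}, {"fingers": 44, "delta_pos": [0, 0, -70], "angular": [0, 0, 0]}, {"fingers": 44, "delta_pos": [0, 0, -110], "angular": [0, 0, 0]}, {"fingers": 44, "delta_pos": [0, 0, -110], "angular": [0, 0, 0]}, {"fingers": 44, "delta_pos": [0, 0, -110], "angular": [0, 0, 0]}]}}

```text
clock: 14.5
tool_pos: [0.5348, -0.1209, 0.1617]
orientation: [180.0, -0.4, 17.0]
force: [0.7, -0.5, -0.9]
opening: 0.0438
gripper_force: 0.0
```

```bash
python3 - <<'E'
from h import *
fr()
im,c=shot('wrist','w8');s,cs=shot('side','s8');q,cq=shot('scene','q8')
A=cv2.resize(im[:240,130:380],(400,384))
B=cv2.resize(s[185:260,235:310],(400,400),interpolation=cv2.INTER_CUBIC)
cv2.imwrite('pics/v8.png',np.hstack([A,B[:384]]))
E
```

```text
t 14.5 feeder xyz mm [  1.22  -0.96 161.74] rpy [179.98  -0.37  17.04] F u,n,z [ 0.6 -0.7 -0.9] open 0.043752875561203004 grip 0.0
w8 14.5 [ 0.5348 -0.1209  0.1617] [179.98  -0.37  17.04] [ 0.7 -0.5 -0.9]
s8 14.55 [ 0.534  -0.1209  0.1605] [-179.98   -0.22   17.03] [ 0.3 -0.  -0.3]
q8 14.6 [ 0.5335 -0.121   0.1598] [-1.7997e+02 -1.4000e-01  1.7030e+01] [-0.   0.2 -0.6]
```

View pics/v8.png

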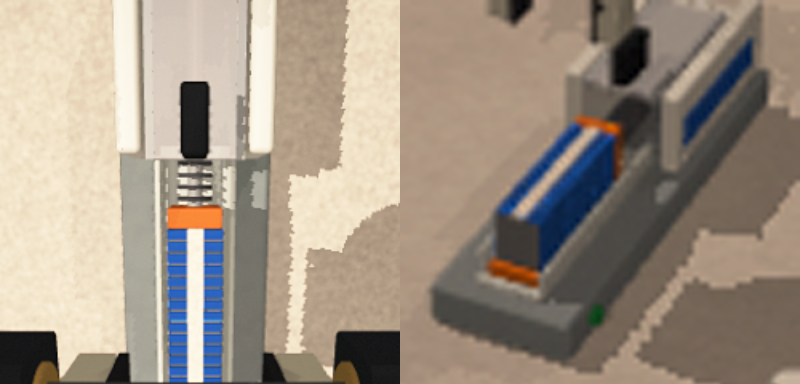

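The stick is seated: wrist panel shows it against the follower (195,217), and the side panel shows it flat behind the lip (515,272). The fin is at (195,120), front at row 157 and rear at row 82. I'll locate the fin next.

```bash
python3 - <<'E'
from h import *
im,c=load('w8')
px=lambda x,y:(130+x/1.6-.2,y/1.6-.2)
a=onz(c,[px(195,82)],.104)[0]-O;b=onz(c,[px(195,157)],.078)[0]-O
print('fin rear,front',a@U*1e3,a@N*1e3,b@U*1e3,b@N*1e3)
s,cs=load('s8')
# stick front bottom edge behind lip etc.: stick top corners on z=.070 in the side view
B=lambda x,y:(235+x/5.333-.4,185+y/5.333-.4)
P=onz(cs,[B(97,212),B(143,225)],.070)-O;print('stick front top corners',P@U*1e3,P@N*1e3)
m=(a+b)/2;g=O+U*(m@U)+N*(-.0005);g[2]=.084
T=T_tool(ctrl.get_obs());print((g-T[:3,3])@T[:3,:3]*1e3);fr()
E
```

```text
fin rear,front 105.891834335783 -0.355219508909386 77.91462946642139 -0.3365184630446186
stick front top corners [-55.38838686 -54.82854987] [ 11.51730659 -15.73381114]
[91.99285613 -0.13253384 75.58744167]
t 14.65 feeder xyz mm [ -0.21  -0.73 159.44] rpy [-1.7996e+02 -9.0000e-02  1.7030e+01] F u,n,z [-0.6 -0.3 -0.2] open 0.04411122492943275 grip 0.0
```

{"name": "apply_moves", "arguments": {"deltas": [{"fingers": 44, "delta_pos": [46, 0, 0], "angular": [0, 0, 0]}, {"fingers": 44, "delta_pos": [92, 0, 0], "angular": [0, 0, 0]}, {"fingers": 44, "delta_pos": [92, 0, 20], "angular": [0, 0, 0]}, {"fingers": 44, "delta_pos": [92, 0, 50], "angular": [0, 0, 0]}, {"fingers": 44, "delta_pos": [92, 0, 70], "angular": [0, 0, 0]}, {"fingers": 44, "delta_pos": [92, 0, 75], "angular": [0, 0, 0]}, {"fingers": 44, "delta_pos": [92, 0, 75], "angular": [0, 0, 0]}, {"fingers": 44, "delta_pos": [92, 0, 75], "angular": [0, 0, 0]}]}}

```text
clock: 15.45
tool_pos: [0.623, -0.0941, 0.0866]
orientation: [180.0, -0.2, 17.1]
force: [0.5, 1.0, 0.8]
opening: 0.0442
gripper_force: 0.0
```

{"name": "apply_moves", "arguments": {"deltas": [{"fingers": 30, "delta_pos": [0, 0, 0], "angular": [0, 0, 0]}, {"fingers": 20, "delta_pos": [0, 0, 0], "angular": [0, 0, 0]}, {"fingers": 8, "delta_pos": [0, 0, 0], "angular": [0, 0, 0]}, {"fingers": 8, "delta_pos": [0, 0, 0], "angular": [0, 0, 0]}, {"fingers": 8, "delta_pos": [0, 0, 0], "angular": [0, 0, 0]}, {"fingers": 8, "delta_pos": [0, 0, 0], "angular": [0, 0, 0]}]}}

```text
clock: 16.05
tool_pos: [0.6224, -0.0936, 0.0863]
orientation: [-180.0, -0.2, 17.0]
force: [-2.2, 3.9, 3.4]
opening: 0.0114
gripper_force: 30.0
```

```bash
python3 -c "
from h import *
fr()"
```

```text
t 16.05 feeder xyz mm [92.92 -0.48 86.29] rpy [-179.98   -0.22   17.04] F u,n,z [-1.   4.4  3.4] open 0.011431841420333533 grip 30.000524818897247
```

{"name": "apply_moves", "arguments": {"deltas": [{"fingers": 8, "delta_pos": [-6, 0, 0], "angular": [0, 0, 0]}, {"fingers": 8, "delta_pos": [-14, 0, 0], "angular": [0, 0, 0]}, {"fingers": 8, "delta_pos": [-22, 0, 0], "angular": [0, 0, 0]}, {"fingers": 8, "delta_pos": [-30, 0, 0], "angular": [0, 0, 0]}, {"fingers": 8, "delta_pos": [-38, 0, 0], "angular": [0, 0, 0]}, {"fingers": 8, "delta_pos": [-46, 0, 0], "angular": [0, 0, 0]}, {"fingers": 8, "delta_pos": [-54, 0, 0], "angular": [0, 0, 0]}, {"fingers": 8, "delta_pos": [-60, 0, 0], "angular": [0, 0, 0]}, {"fingers": 8, "delta_pos": [-60, 0, 0], "angular": [0, 0, 0]}]}}

```text
clock: 16.95
tool_pos: [0.5656, -0.111, 0.0863]
orientation: [-180.0, -0.3, 17.1]
force: [-0.2, 5.0, 2.9]
opening: 0.0117
gripper_force: 30.0
```

```bash
python3 -c "
from h import *
fr()"
```

```text
t 16.95 feeder xyz mm [33.5  -0.55 86.28] rpy [-179.99   -0.33   17.05] F u,n,z [1.3 4.9 2.9] open 0.011677870148858209 grip 30.000704526901245
```

{"name": "apply_moves", "arguments": {"deltas": [{"fingers": 8, "delta_pos": [-8, 0, 0], "angular": [0, 0, 0]}, {"fingers": 8, "delta_pos": [-16, 0, 0], "angular": [0, 0, 0]}, {"fingers": 8, "delta_pos": [-24, 0, 0], "angular": [0, 0, 0]}, {"fingers": 8, "delta_pos": [-32, 0, 0], "angular": [0, 0, 0]}, {"fingers": 8, "delta_pos": [-38, 0, 0], "angular": [0, 0, 0]}, {"fingers": 8, "delta_pos": [-42, 0, 0], "angular": [0, 0, 0]}, {"fingers": 8, "delta_pos": [-42, 0, 0], "angular": [0, 0, 0]}]}}

```text
clock: 17.65
tool_pos: [0.5258, -0.1233, 0.0863]
orientation: [-180.0, -0.3, 17.1]
force: [-1.2, 6.4, 4.7]
opening: 0.0115
gripper_force: 30.0
```

```bash
python3 -c "
from h import *
fr()"
```

```text
t 17.65 feeder xyz mm [-8.18 -0.61 86.27] rpy [-179.99   -0.33   17.05] F u,n,z [0.7 6.4 4.7] open 0.011548706857984632 grip 30.001114010810852
```

{"name": "apply_moves", "arguments": {"deltas": [{"fingers": 8, "delta_pos": [-2, 0, 0], "angular": [0, 0, 0]}, {"fingers": 8, "delta_pos": [-4, 0, 0], "angular": [0, 0, 0]}, {"fingers": 8, "delta_pos": [-4, 0, 0], "angular": [0, 0, 0]}]}}

```text
clock: 17.95
tool_pos: [0.5224, -0.1243, 0.0862]
orientation: [-180.0, -0.4, 17.1]
force: [1.3, 8.4, 3.6]
opening: 0.0116
gripper_force: 30.0
```

{"name": "apply_moves", "arguments": {"deltas": [{"fingers": 8, "delta_pos": [-1.5, 0, 0], "angular": [0, 0, 0]}, {"fingers": 8, "delta_pos": [-3, 0, 0], "angular": [0, 0, 0]}, {"fingers": 8, "delta_pos": [-3, 0, 0], "angular": [0, 0, 0]}]}}

```text
clock: 18.25
tool_pos: [0.5199, -0.1251, 0.0863]
orientation: [180.0, -0.4, 17.1]
force: [1.7, 7.1, 3.2]
opening: 0.012
gripper_force: 30.0
```

{"name": "apply_moves", "arguments": {"deltas": [{"fingers": 8, "delta_pos": [-1.5, 0, 0], "angular": [0, 0, 0]}, {"fingers": 8, "delta_pos": [-2, 0, 0], "angular": [0, 0, 0]}, {"fingers": 8, "delta_pos": [-2, 0, 0], "angular": [0, 0, 0]}]}}

```text
clock: 18.55
tool_pos: [0.5199, -0.1251, 0.0864]
orientation: [180.0, -0.6, 17.1]
force: [7.8, 9.6, -2.7]
opening: 0.0119
gripper_force: 30.0
```

```bash
python3 -c "
from h import *
fr()"
```

```text
t 18.55 feeder xyz mm [-14.32  -0.62  86.35] rpy [179.98  -0.58  17.08] F u,n,z [10.3  6.9 -2.7] open 0.011851264666986315 grip 30.00040501356125
```

{"name": "apply_moves", "arguments": {"deltas": [{"fingers": 8, "delta_pos": [-1.5, 0, 0], "angular": [0, 0, 0]}, {"fingers": 8, "delta_pos": [-1.5, 0, 0], "angular": [0, 0, 0]}]}}

```text
clock: 18.75
tool_pos: [0.5198, -0.1251, 0.0864]
orientation: [180.0, -0.7, 17.1]
force: [13.2, 11.1, -6.1]
opening: 0.0117
gripper_force: 30.0
```

{"name": "apply_moves", "arguments": {"deltas": [{"fingers": 8, "delta_pos": [2, 0, 0], "angular": [0, 0, 0]}, {"fingers": 20, "delta_pos": [2, 0, 0], "angular": [0, 0, 0]}, {"fingers": 40, "delta_pos": [2, 0, 0], "angular": [0, 0, 0]}, {"fingers": 40, "delta_pos": [2, 0, 0], "angular": [0, 0, 0]}, {"fingers": 40, "delta_pos": [2, 0, -30], "angular": [0, 0, 0]}, {"fingers": 40, "delta_pos": [2, 0, -70], "angular": [0, 0, 0]}, {"fingers": 40, "delta_pos": [-20, 0, -110], "angular": [0, 0, 0]}, {"fingers": 40, "delta_pos": [-30, 0, -120], "angular": [0, 0, 0]}, {"fingers": 40, "delta_pos": [-30, 0, -120], "angular": [0, 0, 0]}, {"fingers": 40, "delta_pos": [-30, 0, -120], "angular": [0, 0, 0]}]}}

```text
clock: 19.75
tool_pos: [0.4853, -0.136, 0.2049]
orientation: [-180.0, -0.2, 17.0]
force: [-0.1, 0.4, -0.5]
opening: 0.04
gripper_force: 0.0
```

```bash
python3 - <<'E'
from h import *
fr()
im,c=shot('wrist','w9');s,cs=shot('side','s9')
h=cv2.cvtColor(im,cv2.COLOR_BGR2HSV)
A=cv2.resize(im[:240,130:380],(400,384))
B=cv2.resize(s[185:260,235:310],(400,400),interpolation=cv2.INTER_CUBIC)
cv2.imwrite('pics/v9.png',np.hstack([A,B[:384]]))
E
```

```text
t 19.75 feeder xyz mm [-50.62  -0.98 204.87] rpy [-179.98   -0.19   17.  ] F u,n,z [-0.   0.4 -0.5] open 0.040028884190648255 grip 0.0
w9 19.75 [ 0.4853 -0.136   0.2049] [-179.98   -0.19   17.  ] [-0.1  0.4 -0.5]
s9 19.8 [ 0.4853 -0.136   0.2043] [-1.7997e+02 -1.1000e-01  1.7010e+01] [ 0.2 -0.1 -1.5]
```

View pics/v9.png

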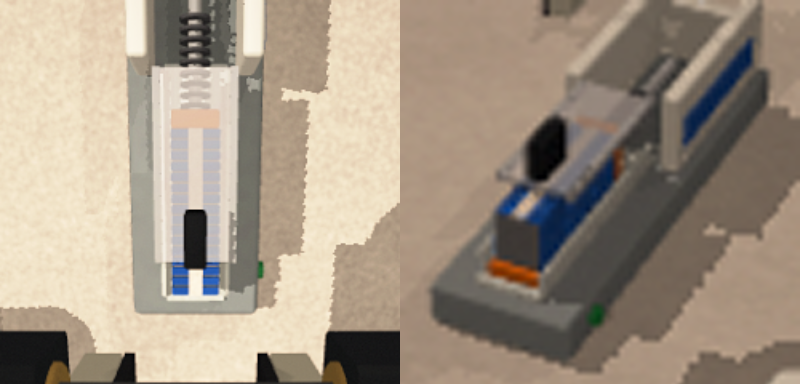

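The rail lies over the stick with its front edge at row 262 and the fin at (195,238). I'll check the front edge numerically.

```bash
python3 - <<'E'
from h import *
im,c=load('w9')
px=lambda x,y:(130+x/1.6-.2,y/1.6-.2)
for n,p,z in(('rail front',px(195,262.5),.078),('rail rear',px(195,66),.078),('fin rear top',px(195,210),.104),('fin front bot',px(195,269),.078)):
    a=onz(c,[p],z)[0]-O;print(n,a@U*1e3,a@N*1e3)
E
```

```text
rail front -30.060234152897213 -0.2481874490555439
rail rear 74.53965695182276 -0.3307875381490958
fin rear top 0.7305624225260946 -0.30498000954314186
fin front bot -33.7948792168442 -0.2450794381108222
```

The rail front is at −30.1 mm and its rear at 74.5 mm, so it is fully shut. Handing in.

```bash
python3 -c "
from plant import ctrl
print(ctrl.close_job())"
```

```text
the job is handed in; nothing more can be done
None
```

The blue stick sits flat behind the lip and let go of, the clear rail is shut to its stop (front edge measured at −30.1 mm, nominal −30 mm), and the job was handed in at about 20 s of the 56 s allowed; the hand-in returned no verdict.

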